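# Open the honey jar under the swing-arm lamp

### The job

The little swing-arm lamp hangs right over the honey jar: swing its arm round, to whichever side suits, until the shade is well clear (at least 15 cm sideways from the jar) and stays there. Then unscrew the tight steel cap anticlockwise while the wooden holder braces the square jar, stop when the threads let go, lift the cap straight up and finish while still holding it, level, two or three centimetres above the open mouth. The jar stays down in its holder, and the sugar pot, tea caddy, rice bin and scoop stay where they are.

Things in the scene. Friction and masses are not known exactly. Their poses are not given: they have to be found in the camera images.
- holder: Dark wooden block fixed to the shelf, 122 x 122 mm, 34 mm high, with a square recess 75 mm wide whose floor is 12 mm above the shelf. It braces the jar's square foot against turning, but does not hold it down. Origin: centre of its underside; x, y along its sides.
- jar: Honey jar of amber glass, about 0.5 kg, loose in the holder's recess with 1.5 mm play: 72 mm square and 66 mm high, sloped shoulder up to 72 mm, then a round neck 48 mm across (56 mm over the threads) up to 108 mm. Origin: centre of its foot, 12 mm above the shelf; x, y along its sides, z up.
- jar_mouth (a point): Centre of the jar's mouth, at the rim, 108 mm above the jar's foot (120 mm above the shelf); axes as the jar's. A white sprung seal disc on the mouth pushes the cap up, with about 25 N, by up to 3 mm: this makes the cap tight (roughly 0.2 to 0.5 N m to turn).
- cap_center (a point): Centre, half-way up, of the round steel screw cap, 64 mm in diameter, 34 mm high, 90 g, closed on top; z up. When on the jar it lies 7 mm BELOW the jar mouth (113 mm above the shelf); the cap's lower edge is then 24 mm below the mouth, 12 mm above the foot of the neck and 18 mm above the jar's square part.
- cap_top (a point): Centre of the cap's top. The cap's yaw relative to the jar (x axes) is 0 when tight, 0 to 0.14 rad at the start, and grows anticlockwise seen from above. Lugs ride under a thread: the cap rises 2 mm while turning, lets go at about 0.92 rad, and lifts straight off between 0.95 and 1.65 rad; a stop follows at 1.7 rad. Pulled sooner, it drags the jar along.
- lamp: Fixed brass lamp stand: round foot 90 mm across, post 16 mm thick and about 233 mm high in all. Origin on the shelf, on the vertical axis about which the lamp's arm swings. Some 200 mm from the jar.
- lamp_arm (a joint): Swing of the lamp's horizontal arm about the post, rad, positive anticlockwise seen from above, -1.5 to 1.5; near 0 the shade is over the jar. Stiff friction joint (about 0.6 N m): it stays where it is left.
- lamp_grip (a point): Middle of the upright wooden finial on top of the lamp's shade, by which it can be pinched from above: round, 16 mm thick, gripable from 230 to 273 mm above the shelf; this point is 255 mm above the shelf and 200 mm from the post's axis. The brass arm (12 mm thick, centre line 223 mm up) runs from the post to below the finial; local -x points from the post outward.
- lamp_shade (a point): Centre of the underside of the lamp's white conical shade, 88 mm across, 169 mm above the shelf (about 38 mm above the cap's top), directly below the finial; the shade's top is 207 mm up.
- sugar_pot: Bystander: white ceramic lidded pot, 94 mm across, 107 mm high, origin at its foot.
- tea_caddy: Bystander: plain steel cylinder with a lid, 79 mm across, 120 mm high, origin at its foot.
- rice_bin: Bystander: clear open bin 150 x 130 mm, 130 mm high, origin at the centre of its underside.
- scoop: Bystander: lime plastic scoop lying on the shelf, 85 x 55 mm bowl 32 mm high with a straight handle 85 mm long to its -x side; origin under the bowl's centre.
Not all that is in view belongs to the job. Of the things like the part that bears cap_center, leave any that is orange or yellow; of the rest the larger one is meant.

How it is judged:
On the way, in this order (a step that is already met when the one before it is completed fails the run):
1. the lamp's shade has been swung at least 14 cm sideways from the jar and stands still, the cap still on and not yet turned (horizontal distance between lamp_shade and jar_mouth above 0.14 m and velocity of joint lamp_arm between -0.05 and 0.05 rad/s and angle between the x axis of cap_center and the x axis of jar_mouth, either way round below 0.4 rad), for 0.3 s.
2. the cap has been turned at least 45 degrees while still on the jar's neck, the jar down in its holder (angle between the x axis of cap_center and the x axis of jar_mouth, either way round above 0.78 rad and z of cap_center in the frame of jar_mouth below 0.004 m and z of jar_mouth in the frame of holder below 0.126 m), for 0.05 s.
At the end, for the whole second after the job is handed in: Cap held still in the fingers, level within 0.2 rad, lower edge 5-55 mm above the jar's rim, centre within 20 mm of the mouth's axis, touching neither jar nor lamp; jar upright and down in its holder (within 4 mm); lamp shade at least 14 cm sideways from the jar (z of cap_center in the frame of jar_mouth between 0.022 and 0.072 m and horizontal distance between cap_center and jar_mouth below 0.02 m and angle between cap_center's own z axis and vertical below 0.2 rad and contact force between the fingers and cap above 2 N and contact force between cap and jar below 0.05 N and contact force between cap and lamp below 0.05 N and linear speed of cap below 0.03 m/s and z of jar_mouth in the frame of holder between 0.115 and 0.124 m and horizontal distance between jar_mouth and holder below 0.012 m and angle between jar_mouth's own z axis and vertical below 0.06 rad and horizontal distance between lamp_shade and jar_mouth above 0.14 m); the arm keeps its last pose, push and grip.
It fails at once if the jar is lifted more than 15 mm in its holder or tipped more than 0.15 rad (z of jar_mouth in the frame of holder above 0.135 m or angle between jar_mouth's own z axis and vertical above 0.15 rad).
It fails at once if a bystander (sugar pot, tea caddy, rice bin, scoop) is moved more than 3 cm (distance of any of sugar_pot, tea_caddy, rice_bin, scoop from where it was at the start of the episode above 0.03 m).
It also fails if it takes over 54 s, if anything falls off the work surface, if the arm or the gripper's body presses on something with over 40 N, if the wrist force passes 120 N, or if a joint passes its speed limit or range.

### The arm

A 6-joint arm with a two-finger parallel gripper is mounted at the origin on the work surface. World frame = base frame: x ahead of the robot, y to its left, z up, the work surface at z = 0. Lengths are in m, angles in rad, forces in N, time in s.
With the tool pointing down it reaches from about 0.375 to 0.9 m from the base axis. Payload 3.1 kg.
Tool frame: the origin (TCP) lies between the finger pads; the fingertips stand manip.nose_length ahead of it and the grasp point (between the pads) lies 2 mm behind it (manip.nose_length is the distance from the TCP to the fingertips, in m); z points along the fingers, y is the line along which they close (so a half turn about z gives the same grasp; the last joint's range is limited). The gripper opens to 87 mm and grips with 3 to 60 N. Pads are 19 mm wide; open, the fingers measure 117 mm over their backs; the gripper's body (75 mm by 190 mm) begins 51 mm behind the grasp point.
Start: joints at [-1.522, 0.527, 1.433, -0, 1.181, -0.178], TCP at [0.141, -0.609, 0.24] pointing down, gripper open.
Joint ranges: [-3.08, 3.08], [-0.75, 2.2], [0.22, 2.44], [-1.43, 4.57], [0, 2.65], [-2.85, 2.85]. Speed limits (rad/s): [2.79, 2.79, 3.14, 3.14, 3.14, 3.14].

### API

Orientations are given as a rotation vector (axis times angle).
In Python, from workcell import manip gives the robot as it stands. The module is installed in compiled form; this text tells all that it offers.
- The arm moves only by the tool servo_tool, never from a script. Its argument "targets" is a list of rows, each an object with "slide": the shift along the tool's x, y, z in units of 40 mm (1.0 is 40 mm), a list of three; "twist": the turn about the tool's z in units of 6 degrees (1.0 is 6 degrees). A call has exactly 5 rows; each row shifts and turns the commanded pose from where the row before left it, along the tool's axes as they then stand; what a row does not reach is not made up. A row lasts 1/10 s, in which the tool goes at most 50 mm and 8.59 degrees, less where a joint would pass 70% of its speed; a pose out of reach is approached as far as the arm can. A call is refused whole if a number of a shift passes 1 or a number of a turn 1, either way. A call with a gripper value outside its range is refused whole. "hand" is the finger opening in mm, from 0 to 87, set as the call begins (left out, the last holds). The fingers move at their own pace and stop on an object; the grip force is fixed at half the most. Time passes only in rows, so rows that do not move let the fingers close, or fill a call up. It gives the time, the measured TCP pose, the force, the opening and the grip force at its end, in the units of the state.
- manip.get_obs(): the state, without advancing time (a new reading comes with each control period).
- manip.snapshot(name): name is "scene" or "side" or "wrist"; returns a dict with "color" (420x560x3 uint8, red, green, blue), "fx", "fy", "cx", "cy" (pixels), "R" (3x3) and "t" (3): a world point X has camera coordinates R X + t. Camera axes: x right, y down, z forward; pixel columns grow to the right and rows downward; lengths in m; the calibration is good to about 2 mm. The wrist camera is an equidistant fisheye: a pixel r from the principal point sees the ray r / f radians off the axis. A picture is of the moment at which its call begins. There is no depth.
- manip.job_done(): hands the job in; it is judged then, once.
The state is a dict: "clock": time; "joint_positions": joint angles; "qd": joint speeds; "tau": joint torques, N m; "eef_pos": TCP position; "tool_rot": TCP orientation; "contact_force": force on the tool from outside, world axes, zero at the start; "ft_torque": the same for the moment, N m; "gripper_width": finger opening in m; "gripper_force": force on a finger pad.
Only numpy, scipy, OpenCV 4.12 (cv2) and the standard library are available. Lean on these libraries where they do the work, as an engineer would, in place of code of your own. Each camera call takes 0.05 s, during which the arm holds its last target. There are 200 camera calls.

## Working session

There is one attempt and no reset: what is moved stays moved. The work goes in short steps, Python scripts to look and compute and a tool call to move; the robot and the scene stay as the last step left them, time stands still between calls to the robot, and variables do not carry over. Pictures are saved under pics/ and viewed, at most 10 in all, crops included, and the job is handed in when it is done.

Besides the shell and the picture viewer there is one more tool, called after "Call:" as name(argument=value, ...) on one line, values as JSON. servo_tool: Moves the arm, as the interface text tells. Its arguments: {"type":"object","properties":{"targets":{"type":"array"},"hand":{"type":"number"}},"required":["targets"]}

```bash
mkdir -p pics; cat > h.py <<'E'
import numpy as np, cv2
from workcell import manip
def snap(n,f):
    s=manip.snapshot(n); cv2.imwrite(f'pics/{f}.png',s['color'][:,:,::-1]); np.savez(f'pics/{f}.npz',**s); return s
def ray(s,u,v):
    R=np.array(s['R']);t=np.array(s['t']);o=-R.T@t
    d=R.T@np.array([(u-s['cx'])/s['fx'],(v-s['cy'])/s['fy'],1.]);return o,d/np.linalg.norm(d)
def plane(s,u,v,z):
    o,d=ray(s,u,v);return o+d*(z-o[2])/d[2]
def tri(s1,p1,s2,p2):
    o1,d1=ray(s1,*p1);o2,d2=ray(s2,*p2)
    k=np.linalg.lstsq(np.stack([d1,-d2],1),o2-o1,rcond=None)[0]
    a,b=o1+k[0]*d1,o2+k[1]*d2
    return (a+b)/2,np.linalg.norm(a-b)
def proj(s,X):
    c=np.array(s['R'])@X+np.array(s['t']);return [s['fx']*c[0]/c[2]+s['cx'],s['fy']*c[1]/c[2]+s['cy']]
E
python3 - <<'E'
from h import *
a=snap('scene','sc0');b=snap('side','si0')
cv2.imwrite('pics/both0.png',cv2.resize(np.hstack([a['color'],b['color']]),(800,300),interpolation=cv2.INTER_AREA)[:,:,::-1])
for s in(a,b): print(s['fx'],s['cx'],s['cy'],-np.array(s['R']).T@s['t'],np.array(s['R'])[2])
print(manip.get_obs(),manip.nose_length)
E
```

```text
443.6816578528405 283.76864524043685 208.75913141976844 [1.46431769 0.4532336  0.92904982] [-0.72638786 -0.35771648 -0.58685569]
422.60922828906826 283.87332752813523 209.74936485080502 [0.16551886 0.70072287 0.81654358] [ 0.34113612 -0.69871011 -0.62883251]
{'clock': 0.1, 'joint_positions': array([-1.52146863e+00,  5.28394678e-01,  1.43375525e+00, -1.40127448e-05,
        1.18144079e+00, -1.78488813e-01]), 'qd': array([-1.05760256e-03,  3.62128143e-05, -3.74215824e-03, -2.50037432e-04,
        2.46631007e-03,  3.97827970e-05]), 'tau': array([-3.14332392e-04, -4.40985918e+01, -1.77151251e+01,  6.34734565e-02,
        5.34281856e-02, -4.29120325e-05]), 'eef_pos': array([ 0.14115713, -0.60820476,  0.2386623 ]), 'tool_rot': array([-3.11925069e+00, -3.56861558e-01, -1.82120085e-04]), 'contact_force': array([-0.33635246, -0.69874372, -0.8153766 ]), 'ft_torque': array([-0.03185893, -0.02138962,  0.06309346]), 'gripper_force': 0.0, 'gripper_width': 0.08692074023833575} 0.017
```

View pics/sc0.png

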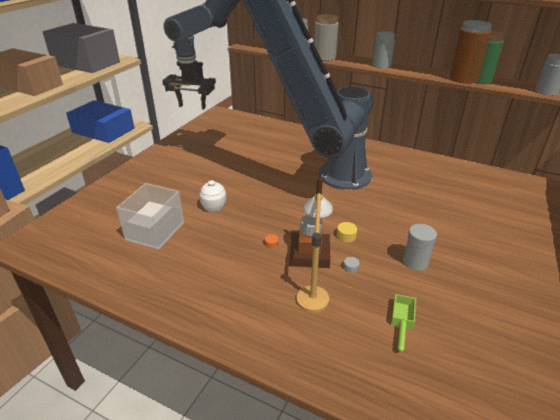

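View pics/si0.png

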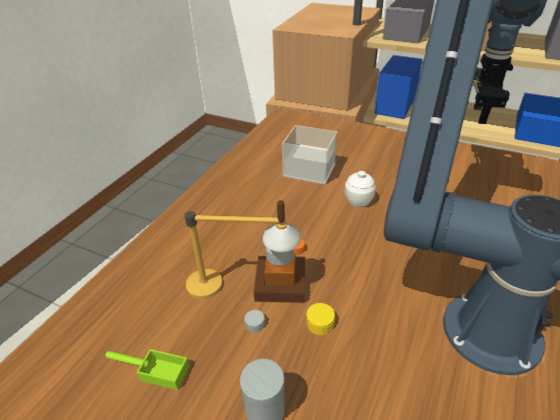

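The scene view shows the finial at about (319,187), the shade at (318,203), the steel cap under it at (311,225), and the lamp foot at (313,298). The side view has the finial at (281,212), the shade at (282,236), the holder at (281,280) and the lamp foot at (204,283).

Cap candidates in the scene view are the steel cap on the jar (311,225), the small loose grey lid (351,264), the yellow lid (347,232) and the orange lid (271,241). The steel cap on the jar is the larger of the two that aren't orange or yellow, so I choose that one and check it in a close crop.

```bash
python3 - <<'E'
from h import *
a=dict(np.load('pics/sc0.npz'));b=dict(np.load('pics/si0.npz'))
ca=cv2.resize(a['color'][170:315,255:375],(400,483),interpolation=cv2.INTER_CUBIC)
cb=cv2.resize(b['color'][195:305,180:340],(400,275),interpolation=cv2.INTER_CUBIC)
o=np.zeros((483,800,3),np.uint8);o[:,:400]=ca;o[:275,400:]=cb
cv2.imwrite('pics/crop0.png',o[:,:,::-1])
print('finial mid',tri(a,(319,188),b,(281,212)))
print('foot',plane(a,313,298,.005),plane(b,204,283,.005))
print('holdertop',plane(a,311,245,.034),plane(b,281,275,.034))
for n,p,z in(('sugar',(212,205),0),('caddy',(419,258),0),('bin',(150,225),0)):print(n,plane(a,*p,z))
E
```

```text
finial mid (array([0.47847264, 0.07669793, 0.24327882]), np.float64(0.004841534020393626))
foot [0.66211153 0.15078    0.005     ] [0.66529044 0.14697001 0.005     ]
holdertop [0.48920298 0.06777522 0.034     ] [0.48743804 0.06632265 0.034     ]
sugar [ 0.41090044 -0.35397591  0.        ]
caddy [0.3573297  0.37702118 0.        ]
bin [ 6.03520660e-01 -4.75193271e-01 -1.11022302e-16]
```

View pics/crop0.png

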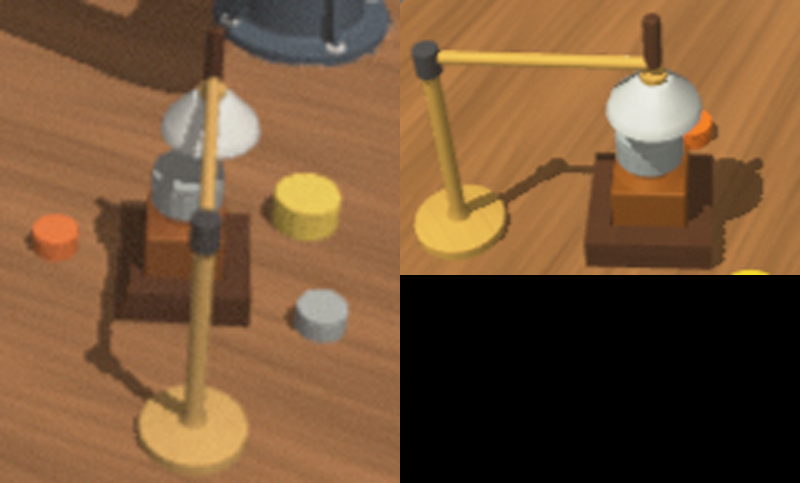

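The crop confirms the choice: the larger steel cap sits on the amber jar under the shade, and the loose grey lid is smaller. The finial is 0.20 m from the post, as specified. I'll swing the arm anticlockwise, so the shade ends up beyond the jar. First I move near the finial.

Call:
servo_tool(targets=[{"slide": [0.6,-0.75,-0.4],"twist": 0},{"slide": [0.75,-0.9,-0.4],"twist": 0},{"slide": [0.75,-0.9,-0.4],"twist": 0},{"slide": [0.75,-0.9,-0.4],"twist": 0},{"slide": [0.75,-0.9,-0.4],"twist": 0}])

```text
clock: 0.6
eef_pos: [0.2426, -0.4047, 0.3197]
tool_rot: [-3.12, -0.356, -0.0]
contact_force: [0.8, 0.3, 0.0]
gripper_width: 0.0868
gripper_force: 0.0
```

Call:
servo_tool(targets=[{"slide": [0.75,-0.9,0],"twist": 0},{"slide": [0.75,-0.9,0],"twist": 0},{"slide": [0.75,-0.9,0],"twist": 0},{"slide": [0.75,-0.9,0],"twist": 0},{"slide": [0.75,-0.9,0],"twist": 0}])

```text
clock: 1.1
eef_pos: [0.3479, -0.1957, 0.3195]
tool_rot: [-3.121, -0.356, -0.0]
contact_force: [0.5, -0.2, 0.5]
gripper_width: 0.0868
gripper_force: 0.0
```

Call:
servo_tool(targets=[{"slide": [0.75,-0.9,0],"twist": 0},{"slide": [0.75,-0.9,0],"twist": 0},{"slide": [0.4,-0.6,0],"twist": 0},{"slide": [0,0,0],"twist": 0},{"slide": [0,0,0],"twist": 0}])

```text
clock: 1.6
eef_pos: [0.3998, -0.0865, 0.3193]
tool_rot: [3.121, 0.36, -0.001]
contact_force: [-0.2, -0.8, -0.2]
gripper_width: 0.087
gripper_force: 0.0
```

```bash
python3 - <<'E'
from h import *
w=snap('wrist','w1');o=manip.get_obs()
print(o['clock'],o['eef_pos'],o['tool_rot'],w['fx'],w['cx'],w['cy'],-np.array(w['R']).T@w['t'],np.array(w['R']))
a=dict(np.load('pics/sc0.npz'));b=dict(np.load('pics/si0.npz'))
print('finial top',plane(a,319.5,179.3,.273),plane(b,280.8,201.8,.273))
# post cap
print('postcap',plane(a,255+205*.3,170+214*.3,.233),plane(b,180+27/2.5,195+47/2.5,.233))
E
```

```text
1.65 [ 0.39975146 -0.08724919  0.31937902] [ 3.12080075e+00  3.57684392e-01 -9.86085296e-04] 325.19226210127806 283.8232316672422 215.72911802138955 [ 0.46673142 -0.07070335  0.46537054] [[ 0.22635052 -0.97404487  0.00142635]
 [-0.94290296 -0.21874591  0.25116576]
 [-0.24433472 -0.05819641 -0.96794304]]
finial top [0.48258934 0.07967104 0.273     ] [0.4775331  0.07542364 0.273     ]
postcap [0.6622149 0.1491922 0.233    ] [0.66210315 0.14731151 0.233     ]
```

View pics/w1.png

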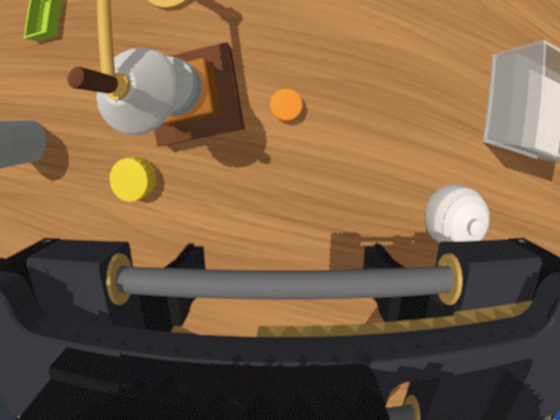

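The wrist view shows the finial from its top at about (78,78) to its base at (113,85), with the shade at (140,90), the steel cap at (180,85), the loose yellow lid at (133,180) and the orange lid at (286,105). I'll cast fisheye rays to place the finial and the holder corners.

```bash
cat >> h.py <<'E'
def wray(s,u,v):
    R=np.array(s['R']);o=-R.T@np.array(s['t']);x,y=u-s['cx'],v-s['cy'];r=np.hypot(x,y);th=r/s['fx']
    return o,R.T@np.array([np.sin(th)*x/r,np.sin(th)*y/r,np.cos(th)])
def wplane(s,u,v,z):
    o,d=wray(s,u,v);return o+d*(z-o[2])/d[2]
def tool(d,psi): # world dx,dy -> tool units
    return np.array([d[0]*np.cos(psi)+d[1]*np.sin(psi),d[0]*np.sin(psi)-d[1]*np.cos(psi)])/.04
def yaw(o): r=o['tool_rot'];return (2*np.arctan2(r[1],r[0])+np.pi)%(2*np.pi)-np.pi
E
python3 - <<'E'
from h import *
w=dict(np.load('pics/w1.npz'));o=manip.get_obs()
print('top',wplane(w,78,78,.273),'base',wplane(w,113,85,.230))
H=[wplane(w,*p,.034) for p in((229,43),(243,128),(156,140))];print('holder',H,[np.linalg.norm(H[i]-H[i+1]) for i in(0,1)],(H[0]+H[2])/2)
F=wplane(w,95,81.5,.252);print('mid',F);psi=yaw(o);print(psi,tool(F-o['eef_pos'],psi))
E
```

```text
top [0.4800422  0.07408469 0.273     ] base [0.48011132 0.06940789 0.23      ]
holder [array([0.57213777, 0.02787648, 0.034     ]), array([ 0.46196727, -0.01724111,  0.034     ]), array([0.42331671, 0.10015404, 0.034     ])] [np.float64(0.11905098003061204), np.float64(0.12359404054343022)] [0.49772724 0.06401526 0.034     ]
mid [0.48002263 0.07295203 0.252     ]
0.228230158000303 [ 2.86089408 -3.44713162]
```

Call:
servo_tool(targets=[{"slide": [0.7,-0.85,0],"twist": 0},{"slide": [0.75,-0.9,0],"twist": 0},{"slide": [0.75,-0.9,0],"twist": 0},{"slide": [0.67,-0.85,0],"twist": 0},{"slide": [0,0,0],"twist": 0}])

```text
clock: 2.15
eef_pos: [0.4822, 0.0775, 0.3194]
tool_rot: [-3.12, -0.361, -0.003]
contact_force: [-1.5, -1.0, 0.5]
gripper_width: 0.0868
gripper_force: 0.0
```

```bash
python3 - <<'E'
from h import *
w=snap('wrist','w2');a=snap('scene','sc2');b=snap('side','si2');o=manip.get_obs();print(o['eef_pos'],yaw(o))
p=np.hstack([cv2.resize(s['color'],(400,300),interpolation=cv2.INTER_AREA) for s in(w,b)])
cv2.imwrite('pics/v2.png',p[:,:,::-1])
E
```

```text
[0.47983995 0.0739391  0.31915584] 0.2264374235033504
```

View pics/v2.png

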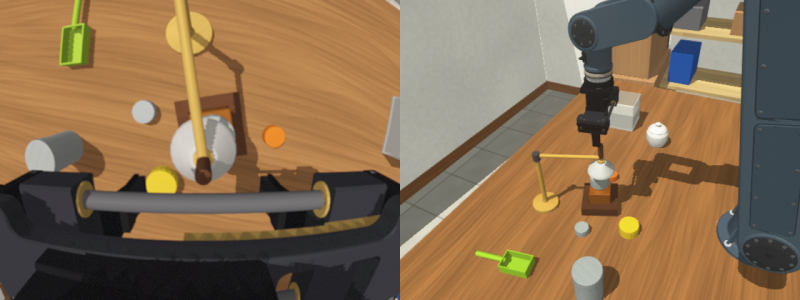

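The composite shows the open fingers either side of the finial, which sits at (203,177), or (284,248) at full scale. The lamp foot is at (190,35).

```bash
python3 - <<'E'
from h import *
w=dict(np.load('pics/w2.npz'));o=manip.get_obs()
print(wplane(w,203.5*1.4,173*1.4,.273),wplane(w,200*1.4,154*1.4,.23),'foot',wplane(w,190*1.4,35*1.4,.005),o['eef_pos'])
E
```

```text
[0.4841922  0.07729787 0.273     ] [0.48941145 0.08213073 0.23      ] foot [0.66352324 0.14541313 0.005     ] [0.47983995 0.0739391  0.31915584]
```

Call:
servo_tool(targets=[{"slide": [0.03,-0.03,0.4],"twist": 0},{"slide": [0,0,0.5],"twist": 0},{"slide": [0,0,0.4],"twist": 0},{"slide": [0,0,0.25],"twist": 0},{"slide": [0,0,0],"twist": 0}])

```text
clock: 2.8
eef_pos: [0.4799, 0.0753, 0.2564]
tool_rot: [-3.121, -0.353, 0.005]
contact_force: [-0.6, -0.9, 0.2]
gripper_width: 0.0869
gripper_force: 0.0
```

Call:
servo_tool(targets=[{"slide": [0,0,0],"twist": 0},{"slide": [0,0,0],"twist": 0},{"slide": [0,0,0],"twist": 0},{"slide": [0,0,0],"twist": 0},{"slide": [0,0,0],"twist": 0}], hand=0)

```text
clock: 3.3
eef_pos: [0.4812, 0.077, 0.2579]
tool_rot: [3.121, 0.357, 0.001]
contact_force: [-0.6, 0.7, -0.4]
gripper_width: 0.0552
gripper_force: 0.0
```

Call:
servo_tool(targets=[{"slide": [0,0,0],"twist": 0},{"slide": [0,0,0],"twist": 0},{"slide": [0,0,0],"twist": 0},{"slide": [0,0,0],"twist": 0},{"slide": [0,0,0],"twist": 0}])

```text
clock: 3.8
eef_pos: [0.4811, 0.077, 0.2575]
tool_rot: [-3.121, -0.357, 0.0]
contact_force: [0.6, -0.4, 0.8]
gripper_width: 0.0147
gripper_force: 30.5
```

```bash
python3 - <<'E'
from h import *
o=manip.get_obs();print(o)
P=np.array([.663,.148]);e=o['eef_pos'][:2];print(np.linalg.norm(e-P),np.degrees(np.arctan2(*(e-P)[::-1])),yaw(o))
E
```

```text
{'clock': 3.8, 'joint_positions': array([-7.13449846e-02,  3.18465465e-01,  1.74797860e+00,  3.98315981e-04,
        1.07526738e+00,  1.27154095e+00]), 'qd': array([-0.00226031, -0.00014913, -0.00099526,  0.00641983, -0.00062853,
        0.00046448]), 'tau': array([-1.45294011e+00, -3.25485814e+01, -1.63374853e+01, -1.93361803e-01,
        2.06150394e-02,  1.81255949e-03]), 'eef_pos': array([0.48108416, 0.07700314, 0.2575092 ]), 'tool_rot': array([-3.12088660e+00, -3.56889270e-01,  8.19893846e-05]), 'contact_force': array([ 0.551851  , -0.4415058 ,  0.82437245]), 'ft_torque': array([-0.19064021, -0.09323395,  0.0182024 ]), 'gripper_force': 30.51811743993312, 'gripper_width': 0.01472432597821216}
0.19527909531379406 -158.6806353169028 0.227720977025335
```

The finial is gripped (14.7 mm, 30 N). Now I swing anticlockwise in 3° arc steps.

Call:
servo_tool(targets=[{"slide": [0.044,0.258,0],"twist": -0.5},{"slide": [0.044,0.258,0],"twist": -0.5},{"slide": [0.044,0.258,0],"twist": -0.5},{"slide": [0.044,0.258,0],"twist": -0.5},{"slide": [0.044,0.258,0],"twist": -0.5}])

```text
clock: 4.3
eef_pos: [0.5059, 0.0319, 0.2575]
tool_rot: [-3.045, -0.763, 0.0]
contact_force: [-1.6, 3.5, 2.0]
gripper_width: 0.0154
gripper_force: 30.0
```

```bash
python3 - <<'E'
from h import *
o=manip.get_obs();print(o['contact_force'],o['ft_torque'],o['gripper_force'])
P=np.array([.663,.148]);e=o['eef_pos'][:2];print(e,np.linalg.norm(e-P),np.degrees(np.arctan2(*(e-P)[::-1])),yaw(o))
E
```

```text
[-1.57267021  3.46710365  2.04983095] [ 0.60962185  0.05848097 -0.01274559] 30.00556753948331
[0.50587099 0.03194258] 0.1953429102120633 -143.54996874431382 0.4912164577503857
```

Forces are small, so I continue.

Call:
servo_tool(targets=[{"slide": [0.044,0.258,0],"twist": -0.5},{"slide": [0.044,0.258,0],"twist": -0.5},{"slide": [0.044,0.258,0],"twist": -0.5},{"slide": [0.044,0.258,0],"twist": -0.5},{"slide": [0.044,0.258,0],"twist": -0.5}])

```text
clock: 4.8
eef_pos: [0.5419, -0.0056, 0.2575]
tool_rot: [-2.919, -1.154, 0.001]
contact_force: [-1.8, 3.5, 1.9]
gripper_width: 0.0152
gripper_force: 30.0
```

Call:
servo_tool(targets=[{"slide": [0.044,0.258,0],"twist": -0.5},{"slide": [0.044,0.258,0],"twist": -0.5},{"slide": [0.044,0.258,0],"twist": -0.5},{"slide": [0.044,0.258,0],"twist": -0.5},{"slide": [0.044,0.258,0],"twist": -0.5}])

```text
clock: 5.3
eef_pos: [0.5863, -0.0326, 0.2575]
tool_rot: [-2.742, -1.525, 0.001]
contact_force: [-1.2, 3.8, 2.0]
gripper_width: 0.0151
gripper_force: 30.0
```

Call:
servo_tool(targets=[{"slide": [0.044,0.258,0],"twist": -0.5},{"slide": [0.044,0.258,0],"twist": -0.5},{"slide": [0.044,0.258,0],"twist": -0.5},{"slide": [0.044,0.258,0],"twist": -0.5},{"slide": [0,0,0],"twist": 0}])

```text
clock: 5.8
eef_pos: [0.6279, -0.0456, 0.2576]
tool_rot: [-2.572, -1.803, -0.004]
contact_force: [2.4, 2.7, 0.1]
gripper_width: 0.0153
gripper_force: 30.0
```

Call:
servo_tool(targets=[{"slide": [0,0,0],"twist": 0},{"slide": [0,0,0],"twist": 0},{"slide": [0,0,0],"twist": 0},{"slide": [0,0,0],"twist": 0},{"slide": [0,0,0],"twist": 0}])

```text
clock: 6.3
eef_pos: [0.6275, -0.0456, 0.2576]
tool_rot: [2.573, 1.802, 0.005]
contact_force: [3.4, 4.6, -1.5]
gripper_width: 0.0153
gripper_force: 30.0
```

Call:
servo_tool(targets=[{"slide": [0,0,0],"twist": 0},{"slide": [0,0,0],"twist": 0},{"slide": [0,0,0],"twist": 0},{"slide": [0,0,0],"twist": 0},{"slide": [0,0,0],"twist": 0}], hand=87)

```text
clock: 6.8
eef_pos: [0.6265, -0.0468, 0.2575]
tool_rot: [-2.573, -1.803, 0.001]
contact_force: [0.4, -0.3, 0.1]
gripper_width: 0.0473
gripper_force: 0.0
```

Call:
servo_tool(targets=[{"slide": [0,0,0],"twist": 0},{"slide": [0,0,0],"twist": 0},{"slide": [0,0,-0.5],"twist": 0},{"slide": [0,0,-0.8],"twist": 0},{"slide": [0,0,-0.6],"twist": 0}])

```text
clock: 7.3
eef_pos: [0.627, -0.0466, 0.335]
tool_rot: [2.572, 1.803, 0.001]
contact_force: [1.3, -0.6, 0.7]
gripper_width: 0.0837
gripper_force: 0.0
```

```bash
python3 - <<'E'
from h import *
w=snap('wrist','w3');a=snap('scene','sc3');b=snap('side','si3');o=manip.get_obs();print(o['clock'],o['eef_pos'],yaw(o),o['contact_force'])
p=np.hstack([cv2.resize(s['color'],(400,300),interpolation=cv2.INTER_AREA) for s in(a,b)])
p=np.vstack([p,np.hstack([cv2.resize(w['color'],(400,300),interpolation=cv2.INTER_AREA),cv2.resize(b['color'][190:320,170:343],(400,300))])])
cv2.imwrite('pics/v3.png',p[:,:,::-1])
E
```

```text
7.45 [ 0.62763825 -0.04670208  0.33551424] 1.2226966854517407 [-0.0327456   0.20836955 -0.05517833]
```

View pics/v3.png

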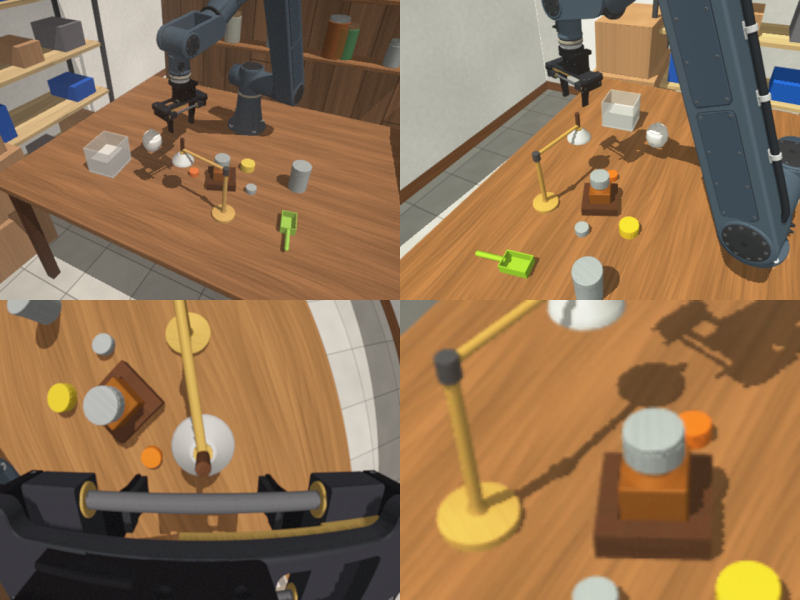

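The shade now stands clear, at (182,158) in the scene panel and (578,135) in the side panel. The cap is fully visible: side at about (279,246), and wrist panel at (103,405), i.e. full-frame (144,147).

```bash
python3 - <<'E'
from h import *
w,a,b=[dict(np.load(f'pics/{n}3.npz')) for n in('w','sc','si')]
def grey(s,x0,x1,y0,y1):
    c=s['color'][y0:y1,x0:x1];h=cv2.cvtColor(c,cv2.COLOR_RGB2HSV)
    m=((h[...,1]<60)&(h[...,2]>75)).astype(np.uint8);n,l,st,ce=cv2.connectedComponentsWithStats(m)
    i=1+st[1:,4].argmax();return st[i,:2]+[x0,y0],st[i,2:],ce[i]+[x0,y0]
print(g1:=grey(b,255,305,225,275)); print(g2:=grey(a,295,325,205,240)); print(g3:=grey(w,105,185,110,185))
print('side',plane(b,279.4,245.9,.131),'wrist',wplane(w,143.5,147,.131))
print('tri cap centroid',tri(b,g1[2],a,g2[2]))
print('centroid planes',plane(b,*g1[2],.12),plane(a,*g2[2],.115),wplane(w,*g3[2],.13))
H=[wplane(w,*p,.034) for p in((124*1.4,62*1.4),(163*1.4,102*1.4),(125*1.4,145*1.4))];print(H,(H[0]+H[2])/2)
E
```

```text
(array([266, 237]), array([ 27,  28, 650], dtype=int32), array([279.13076923, 250.49692308]))
(array([301, 214]), array([ 21,  26, 373], dtype=int32), array([312.04021448, 224.46380697]))
(array([116, 119]), array([  58,   56, 2549], dtype=int32), array([144.48881914, 146.6080816 ]))
side [0.48993404 0.06462538 0.131     ] wrist [0.49780013 0.0627651  0.131     ]
tri cap centroid (array([0.49054875, 0.0671304 , 0.11647651]), np.float64(0.002559668292749092))
centroid planes [0.48901474 0.06863912 0.12      ] [0.48996631 0.06778372 0.115     ] [0.49870941 0.06280188 0.13      ]
[array([0.53035156, 0.13715468, 0.034     ]), array([0.57524171, 0.03199762, 0.034     ]), array([ 0.46894562, -0.01912213,  0.034     ])] [0.49964859 0.05901628 0.034     ]
```

Call:
servo_tool(targets=[{"slide": [0.3,-0.84,0],"twist": 0},{"slide": [0.3,-0.84,0],"twist": 0},{"slide": [0.3,-0.84,0],"twist": 0},{"slide": [0.3,-0.84,0],"twist": 0},{"slide": [0.28,-0.82,0],"twist": 0}])

```text
clock: 7.95
eef_pos: [0.4874, 0.0671, 0.3319]
tool_rot: [-2.571, -1.802, 0.004]
contact_force: [-0.8, 0.4, 0.4]
gripper_width: 0.0867
gripper_force: 0.0
```

Call:
servo_tool(targets=[{"slide": [0,0,0.8],"twist": 0},{"slide": [0,0,0.8],"twist": 0},{"slide": [0,0,0.5],"twist": 0},{"slide": [0,0,0],"twist": 0},{"slide": [0,0,0],"twist": 0}])

```text
clock: 8.45
eef_pos: [0.4893, 0.0662, 0.2489]
tool_rot: [-2.572, -1.802, 0.003]
contact_force: [0.9, 1.1, 0.3]
gripper_width: 0.0872
gripper_force: 0.0
```

```bash
python3 - <<'E'
from h import *
w=snap('wrist','w4');a=snap('scene','sc4');b=snap('side','si4');o=manip.get_obs();print(o['clock'],o['eef_pos'],yaw(o))
p=np.hstack([cv2.resize(w['color'],(400,300),interpolation=cv2.INTER_AREA),cv2.resize(b['color'][150:320,200:427],(400,300))])
cv2.imwrite('pics/v4.png',p[:,:,::-1])
c=np.array([.4905,.0665,.131]);R=w['R'];p=R@c+w['t'];th=np.arctan2(np.hypot(*p[:2]),p[2]);print('expect cap top at',p[:2]/np.hypot(*p[:2])*th*w['fx']+[w['cx'],w['cy']])
E
```

```text
8.6 [0.49056568 0.06605197 0.25052336] 1.222510174742511
expect cap top at [284.8643268  214.81806635]
```

View pics/v4.png

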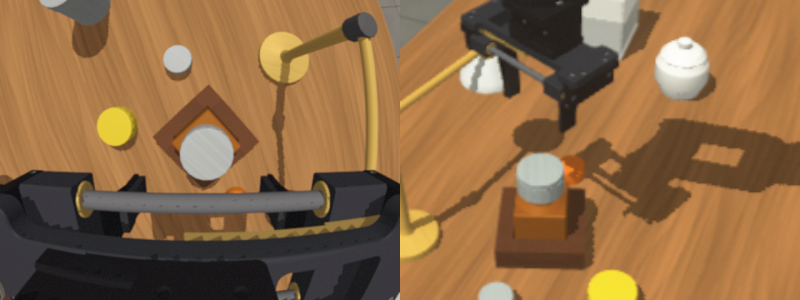

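In the wrist panel the cap top is at (206,153), or (288,214) at full scale, centred between the fingers. I'll refine that with a mask.

```bash
python3 - <<'E'
from h import *
w=dict(np.load('pics/w4.npz'));o=manip.get_obs()
c=w['color'];h=cv2.cvtColor(c,cv2.COLOR_RGB2HSV);m=np.zeros(c.shape[:2],np.uint8)
m[165:258,240:340]=((h[...,1]<60)&(h[...,2]>110))[165:258,240:340]
m=cv2.morphologyEx(m,cv2.MORPH_OPEN,np.ones((5,5)))
cs=max(cv2.findContours(m,0,1)[0],key=cv2.contourArea);e=cv2.fitEllipse(cs);print(e,cv2.minEnclosingCircle(cs))
p=wplane(w,*e[0],.131);print(p,tool(p-o['eef_pos'],yaw(o))*40)
E
```

```text
((288.867431640625, 213.64381408691406), (74.38983917236328, 77.1975326538086), 0.663198709487915) ((288.75115966796875, 213.21658325195312), 39.09678268432617)
[0.49399673 0.06630556 0.131     ] [1.40933106 3.13849942]
```

Call:
servo_tool(targets=[{"slide": [0.02,0.05,0.6],"twist": 0},{"slide": [0,0,0.8],"twist": 0},{"slide": [0,0,0.8],"twist": 0},{"slide": [0,0,0.5],"twist": 0},{"slide": [0,0,0],"twist": 0}])

```text
clock: 9.1
eef_pos: [0.4908, 0.0662, 0.1401]
tool_rot: [-2.571, -1.801, 0.005]
contact_force: [-0.6, 0.4, -0.2]
gripper_width: 0.0874
gripper_force: 0.0
```

Call:
servo_tool(targets=[{"slide": [0,0,0.35],"twist": 0},{"slide": [0,0,0.29],"twist": 0},{"slide": [0,0,0],"twist": 0},{"slide": [0,0,0],"twist": 0},{"slide": [0,0,0],"twist": 0}])

```text
clock: 9.6
eef_pos: [0.4925, 0.0662, 0.1168]
tool_rot: [2.572, 1.803, 0.002]
contact_force: [-0.4, -0.0, -0.3]
gripper_width: 0.0869
gripper_force: 0.0
```

Call:
servo_tool(targets=[{"slide": [0,0,0],"twist": 0},{"slide": [0,0,0],"twist": 0},{"slide": [0,0,0],"twist": 0},{"slide": [0,0,0],"twist": 0},{"slide": [0,0,0],"twist": 0}], hand=50)

```text
clock: 10.1
eef_pos: [0.4932, 0.066, 0.1162]
tool_rot: [2.571, 1.802, 0.003]
contact_force: [1.1, -0.8, 0.9]
gripper_width: 0.0636
gripper_force: 30.0
```

```bash
python3 - <<'E'
from h import *
o=manip.get_obs();print({k:o[k] for k in('clock','eef_pos','contact_force','ft_torque','gripper_width','gripper_force')},yaw(o))
psi=yaw(o);f=o['contact_force'];print('tool f',tool(f,psi)*.04)
E
```

```text
{'clock': 10.1, 'eef_pos': array([0.49315028, 0.0659621 , 0.11624013]), 'contact_force': array([ 1.0578601 , -0.79071988,  0.9159448 ]), 'ft_torque': array([-0.23199333, -0.34419003,  0.00797881]), 'gripper_width': 0.06359900846334325, 'gripper_force': 30.000449139479315} 1.222773396631883
tool f [-0.38254275  1.26410719]
```

The cap is gripped (63.6 mm, 30 N). Now I unscrew, rising slightly as it turns.

Call:
servo_tool(targets=[{"slide": [0,0,-0.005],"twist": -0.5},{"slide": [0,0,-0.005],"twist": -0.7},{"slide": [0,0,-0.005],"twist": -0.7},{"slide": [0,0,-0.005],"twist": -0.7},{"slide": [0,0,-0.005],"twist": -0.7}])

```text
clock: 10.6
eef_pos: [0.4921, 0.0663, 0.1168]
tool_rot: [-2.223, -2.219, -0.001]
contact_force: [0.3, -0.8, -1.5]
gripper_width: 0.0638
gripper_force: 30.0
```

```bash
cat > st.py <<'E'
from h import *
o=manip.get_obs();print({k:np.round(o[k],4) for k in('clock','eef_pos','contact_force','ft_torque','gripper_width','gripper_force')},yaw(o)-1.2228)
w=snap('wrist','wz')
c=w['color'];h=cv2.cvtColor(c,cv2.COLOR_RGB2HSV);m=((h[...,1]<60)&(h[...,2]>110)).astype(np.uint8)
print('tool f',tool(o['contact_force'],yaw(o))*.04)
E
python3 st.py
```

```text
{'clock': np.float64(10.6), 'eef_pos': array([0.4921, 0.0663, 0.1168]), 'contact_force': array([ 0.2841, -0.79  , -1.498 ]), 'ft_torque': array([-0.0343, -0.3118, -0.372 ]), 'gripper_width': np.float64(0.0638), 'gripper_force': np.float64(29.9991)} 0.34602357246471915
tool f [-0.78941865  0.28570362]
```

Call:
servo_tool(targets=[{"slide": [0,0,-0.005],"twist": -0.7},{"slide": [0,0,-0.005],"twist": -0.7},{"slide": [0,0,-0.005],"twist": -0.7},{"slide": [0,0,-0.005],"twist": -0.7},{"slide": [0,0,-0.005],"twist": -0.7}])

```text
clock: 11.15
eef_pos: [0.491, 0.066, 0.1175]
tool_rot: [-1.781, -2.585, 0.002]
contact_force: [-1.1, -2.3, -1.6]
gripper_width: 0.0636
gripper_force: 30.0
```

Call:
servo_tool(targets=[{"slide": [0,0,-0.003],"twist": -0.6},{"slide": [0,0,0],"twist": -0.5},{"slide": [0,0,0],"twist": -0.5},{"slide": [0,0,0],"twist": -0.5},{"slide": [0,0,0],"twist": 0}])

```text
clock: 11.65
eef_pos: [0.4911, 0.0661, 0.1182]
tool_rot: [-1.489, -2.765, 0.001]
contact_force: [-1.3, -1.4, 2.1]
gripper_width: 0.0635
gripper_force: 30.0
```

```bash
python3 st.py
```

```text
{'clock': np.float64(11.65), 'eef_pos': array([0.4911, 0.0661, 0.1182]), 'contact_force': array([-1.3484, -1.4419,  2.1266]), 'ft_torque': array([-0.1404, -0.042 ,  0.0076]), 'gripper_width': np.float64(0.0635), 'gripper_force': np.float64(29.999)} 0.9308641126282329
tool f [-0.46160003 -1.91942044]
```

The torque dropped to zero at 0.93 rad. I turn another ~0.2 rad for margin, then check before lifting.

Call:
servo_tool(targets=[{"slide": [0,0,0],"twist": -0.5},{"slide": [0,0,0],"twist": -0.5},{"slide": [0,0,0],"twist": -0.5},{"slide": [0,0,0],"twist": -0.5},{"slide": [0,0,0],"twist": 0}])

```text
clock: 12.2
eef_pos: [0.492, 0.0665, 0.1182]
tool_rot: [1.193, 2.906, 0.0]
contact_force: [0.3, 0.7, 2.2]
gripper_width: 0.064
gripper_force: 30.0
```

```bash
python3 st.py
```

```text
{'clock': np.float64(12.2), 'eef_pos': array([0.492 , 0.0665, 0.1182]), 'contact_force': array([0.3298, 0.656 , 2.1556]), 'ft_torque': array([ 0.0823, -0.1602,  0.0175]), 'gripper_width': np.float64(0.064), 'gripper_force': np.float64(29.9992)} 1.1399604220440083
tool f [0.22606913 0.69859606]
```

Call:
servo_tool(targets=[{"slide": [0,0,-0.05],"twist": 0},{"slide": [0,0,-0.05],"twist": 0},{"slide": [0,0,-0.05],"twist": 0},{"slide": [0,0,0],"twist": 0},{"slide": [0,0,0],"twist": 0}])

```text
clock: 12.75
eef_pos: [0.4919, 0.0663, 0.1241]
tool_rot: [-1.191, -2.907, -0.0]
contact_force: [0.4, -0.3, -1.4]
gripper_width: 0.0638
gripper_force: 30.0
```

```bash
python3 st.py
```

```text
{'clock': np.float64(12.75), 'eef_pos': array([0.4919, 0.0663, 0.1241]), 'contact_force': array([ 0.385 , -0.2758, -1.4157]), 'ft_torque': array([ 0.0075, -0.1422, -0.0224]), 'gripper_width': np.float64(0.0638), 'gripper_force': np.float64(29.9999)} 1.141049952450371
tool f [-0.46781847  0.07367328]
```

Only the cap's weight is on the tool, so it is free. I lift it the remaining ~41 mm.

Call:
servo_tool(targets=[{"slide": [0,0,-0.2],"twist": 0},{"slide": [0,0,-0.3],"twist": 0},{"slide": [0,0,-0.3],"twist": 0},{"slide": [0,0,-0.2],"twist": 0},{"slide": [0,0,0],"twist": 0}])

```text
clock: 13.3
eef_pos: [0.4927, 0.0662, 0.1654]
tool_rot: [1.19, 2.905, 0.001]
contact_force: [0.7, -0.6, -0.8]
gripper_width: 0.0635
gripper_force: 30.0
```

Call:
servo_tool(targets=[{"slide": [0,0,0],"twist": 0},{"slide": [0,0,0],"twist": 0},{"slide": [0,0,0],"twist": 0},{"slide": [0,0,0],"twist": 0},{"slide": [0,0,0],"twist": 0}])

```text
clock: 13.8
eef_pos: [0.4917, 0.0663, 0.1638]
tool_rot: [-1.191, -2.907, 0.0]
contact_force: [-0.3, 0.2, -1.2]
gripper_width: 0.0637
gripper_force: 30.0
```

```bash
python3 st.py; python3 - <<'E'
from h import *
a=snap('scene','sc5');b=snap('side','si5')
p=np.hstack([cv2.resize(s['color'][y:y+150,x:x+200],(400,300),interpolation=cv2.INTER_CUBIC) for s,x,y in((a,220,140),(b,190,160))])
cv2.imwrite('pics/v5.png',p[:,:,::-1])
E
```

```text
{'clock': np.float64(13.8), 'eef_pos': array([0.4917, 0.0663, 0.1638]), 'contact_force': array([-0.3131,  0.2206, -1.1593]), 'ft_torque': array([ 0.0483, -0.1968,  0.0751]), 'gripper_width': np.float64(0.0637), 'gripper_force': np.float64(29.9999)} 1.1412874884242392
tool f [ 0.37789524 -0.0624143 ]
```

View pics/v5.png

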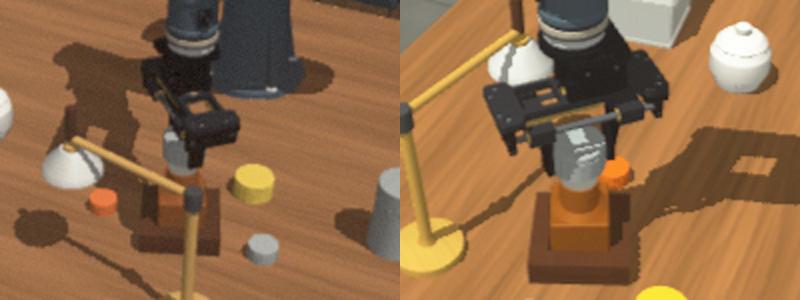

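The cap is held level above the neck, at (180,150) in the scene crop and (578,155) in the side crop. The jar is seated in the holder, the shade is far off at (70,160), and the bystanders are untouched. I'm handing the job in.

```bash
python3 -c "
from workcell import manip
print(manip.job_done())"
```

```text
the job is handed in; nothing more can be done
None
```

I swung the lamp about 18 cm clear, unscrewed the cap about 65°, and handed in with it gripped level, roughly 25 mm above the open mouth and the jar still in its holder; the hand-in returned no verdict.

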